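# Snap down the last clip of the yellow cookie box

### The arm

A 6-joint arm with a two-finger parallel gripper is mounted at the origin on the work surface. World frame = base frame: x ahead of the robot, y to its left, z up, the work surface at z = 0. Lengths are in m, angles in rad, forces in N, time in s.
With the tool pointing down it reaches from about 0.35 to 0.975 m from the base axis. Payload 4.9 kg.
Tool frame: the origin (TCP) lies on the centre line of the jaws, within the pads' length; the fingertips stand 14 mm ahead of it and the grasp point (between the pads) lies 5 mm behind it; z points along the fingers, y is the line along which they close (so a half turn about z gives the same grasp; the last joint's range is limited). The gripper opens to 85 mm and grips with 20 to 120 N. Pads are 22 mm wide; open, the fingers measure 114 mm over their backs; the gripper's body (76 mm by 85 mm) begins 54 mm behind the grasp point. The pads swing forward as they close: fully open they stand 13 mm farther back than shut.
Start: joints at [-1.368, 0.053, 1.613, -0, 1.476, -0.119], TCP at [0.198, -0.593, 0.245] pointing down, gripper open.
Joint ranges: [-3.01, 3.01], [-1.01, 2.22], [0.06, 2.58], [-1.02, 4.17], [0.09, 2.62], [-3.14, 3.14]. Speed limits (rad/s): [2.57, 2.57, 3.14, 3.14, 3.14, 3.14].

### API

Orientations are given as a unit quaternion [w, x, y, z].
In Python, from plant import * gives the robot as it stands.
- The arm moves only by the tool send_rows, never from a script. Its argument "steps" is a list of rows, each an object with "translation": the shift along the tool's x, y, z in cm, a list of three; "delta_rot": the turn, a rotation vector about the tool's x, y, z in rad, a list of three; "jaw": the finger opening in cm, from 0 to 8.54. In form: [{"translation": [dx, dy, dz], "delta_rot": [rx, ry, rz], "jaw": jaw}, ...]. A call has exactly 8 rows; each row is the pose to reach, as a shift and turn from the pose commanded when the call began, along the tool's axes at that moment; what a row does not reach only later rows make up. A row lasts 1/10 s, in which the tool goes at most 50 mm and 8.59 degrees, less where a joint would pass 70% of its speed; a pose out of reach is approached as far as the arm can. A call with a gripper value outside its range is refused whole. The fingers move at their own pace and stop on an object; the grip force is fixed at half the most. Time passes only in rows, so rows that repeat a pose let the fingers close, or fill a call up. It gives the time, the measured TCP pose, the force, the opening and the grip force at its end, in the units of the state.
- state(): the state, without advancing time (a new reading comes with each control period).
- grab_frame(name): name is "side" or "top"; returns a dict with "pixels" (400x640x3 uint8, blue, green, red), "range_z" (400x640 float32, m along the optical axis (not along the pixel's ray), 0 where there is no reading), "fx", "fy", "cx", "cy" (pixels), "rvec" (rotation vector, rad) and "tvec" (3), from world to camera coordinates, as OpenCV has them. Camera axes: x right, y down, z forward; pixel columns grow to the right and rows downward; lengths in m; the calibration is good to about 2 mm. A picture is of the moment at which its call begins.
- job_done(): hands the job in; it is judged then, once.
The state is a dict: "time": time; "joint_pos": joint angles; "joint_vel": joint speeds; "joint_efforts": joint torques, N m; "tool_pos": TCP position; "tool_rot": TCP orientation; "contact_force": force on the tool from outside, world axes, zero at the start; "ft_torque": the same for the moment, N m; "gripper_width": opening from 0.0 (shut) to 1.0 (fully open); "grasp_force": force on a finger pad.
Only numpy, scipy, OpenCV 4.12 (cv2) and the standard library are available. Lean on these libraries where they do the work, as an engineer would, in place of code of your own. Each camera call takes 0.05 s, during which the arm holds its last target. There are 200 camera calls.

### The job

The yellow cookie box is packed, but the clip at one end of its lid is still up: press that clip down from above until it snaps home flush like the other three, then stop pushing and move the hand clear. Press only as hard as the snap needs, without bearing down on the box or shoving it out of its place, and do not touch the blue box, which still has to be filled.

Things in the scene. Friction and masses are not known exactly. Their poses are not given: they have to be found in the camera images.
- yellow_box: loose closed yellow plastic container, lid 174 x 134 mm (x by y), about 0.85 kg, at any yaw. Origin: centre of its underside; z up, x along its length. Flat lid top at z = 80 mm. White snap clips lie at the middle of all four sides: those at -x, +y and -y are locked flush for good, tops at z = 88.5 mm; the one at the +x end is still up.
- yellow_clip_pad (a point): point on top of the raised clip, 32 mm from its hinge; moves with it. The clip: white plate 46 mm long, 50 wide, 5 thick, lip hanging at the free end. Hinge along the box's y at x = 45, z = 85 mm of the box frame; free end towards box +x and up. Snapped home, this point is at x = 77, y = 0, z = 88.5 mm of the box frame; while up, 20 mm higher. Own x: hinge to free end; z: out of the top face.
- yellow_clip (a joint): angle of that clip, rad: about 0 = up (start; free end 30 mm above home), 0.72 = snapped home, flush. Pressed down from above it resists up to 8 to 12 N near 0.15, weakens, and beyond 0.36 (press point 11 mm, free end 16 mm above home) pulls itself home and stays. Home is a springy stop: 3 to 4 N per mm pressed on, rigid after 3 mm.
- blue_box: blue plastic container of the same shape and size as the yellow one, with its own clip up at its +x end; origin at the centre of its underside, z up. To be left untouched.
Things that resemble listed ones, but are neither listed nor needed, are in the scene too. Of the things shaped like the yellow_box, the yellow one is meant.

How it is judged:
At the end, for the whole second after the job is handed in: The yellow box's clip is snapped home (within 0.1 rad of flush), and the box stands level and at rest within 40 mm of where it was (value of joint yellow_clip above 0.62 rad and angle between yellow_box's own z axis and vertical below 0.1 rad and distance of yellow_box from where it was at the start of the episode below 0.04 m and linear speed of yellow_box below 0.02 m/s); the robot touches nothing.
It fails at once if the yellow box or its clip is pressed with more than 40 N (contact force between the arm and yellow_box above 40 N).
It fails at once if the fingers press the yellow box or its clip with more than 40 N (contact force between the fingers and yellow_box above 40 N).
It fails at once if the yellow box is shoved more than 40 mm (distance of yellow_box from where it was at the start of the episode above 0.04 m).
It fails at once if the robot touches the blue box (contact force between any of the arm, the fingers and blue_box above 0.5 N).
It also fails if it takes over 29 s, if anything falls off the work surface, if the arm or the gripper's body presses on something with over 40 N, if the wrist force passes 120 N, or if a joint passes its speed limit or range.

## Working session

There is one attempt and no reset: what is moved stays moved. The work goes in short steps, Python scripts to look and compute and a tool call to move; the robot and the scene stay as the last step left them, time stands still between calls to the robot, and variables do not carry over. Pictures are saved under pics/ and viewed, at most 10 in all, crops included, and the job is handed in when it is done.

Besides the shell and the picture viewer there is one more tool, called in YAML: its name, and indented under it one key for each argument. send_rows: Moves the arm, as the interface text tells. Its arguments: {"type":"object","properties":{"steps":{"type":"array","items":{"type":"object","properties":{"translation":{"type":"array","items":{"type":"number"}},"delta_rot":{"type":"array","items":{"type":"number"}},"jaw":{"type":"number"}}}}},"required":["steps"]}

```bash
mkdir -p pics; cat > h.py <<'E'
from plant import *
import numpy as np, cv2, pickle
def grab(n,f):
    g=grab_frame(n); pickle.dump(g,open(f'{f}.pkl','wb')); cv2.imwrite(f'pics/{f}.png',g['pixels']); return g
def world(g):
    R=cv2.Rodrigues(np.array(g['rvec'],float))[0]; z=g['range_z'].astype(float)
    v,u=np.mgrid[:z.shape[0],:z.shape[1]]
    P=np.stack([(u-g['cx'])/g['fx']*z,(v-g['cy'])/g['fy']*z,z],-1)-np.array(g['tvec']).ravel()
    W=P@R; W[z==0]=np.nan; return W
E
python3 - <<'E'
from h import *
grab('top','top0'); grab('side','side0'); s=state(); print(s)
E
```

```text
{'time': 0.1, 'joint_pos': array([-1.36800249e+00,  5.32703633e-02,  1.61416744e+00, -1.17842860e-05,
        1.47599083e+00, -1.19002080e-01]), 'joint_vel': array([-9.79572574e-04, -2.70091400e-03, -2.56742239e-03, -4.15139094e-05,
        8.52967219e-04,  1.14131657e-03]), 'joint_efforts': array([ 9.93625099e-05, -3.94899559e+01, -3.71364927e+01, -1.95127991e-04,
        3.84193962e-03, -7.02407679e-07]), 'tool_pos': array([ 0.19755587, -0.59238649,  0.24419221]), 'tool_rot': array([-9.16937773e-04,  9.87083318e-01,  1.60205120e-01, -4.43087265e-05]), 'contact_force': array([ 0.34434647, -0.01952141, -0.58721281]), 'ft_torque': array([ 0.01290497, -0.022682  , -0.01001468]), 'grasp_force': 0.0, 'gripper_width': 0.9981069077818906}
```

View pics/top0.png

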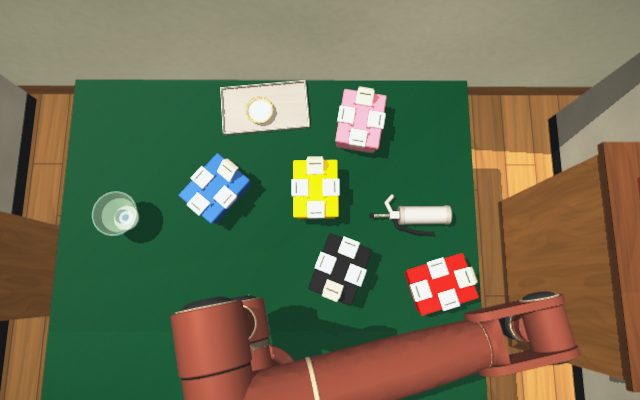

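View pics/side0.png

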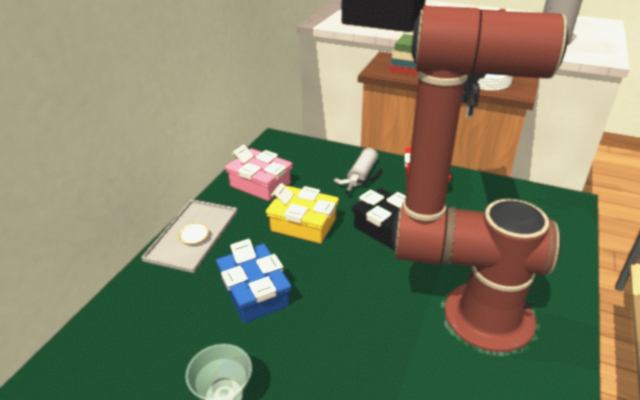

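The top view shows five boxes of the same shape: yellow (315,188), blue (215,188), pink (361,120), black (340,269) and red (442,284). Yellow (315,188) is the one meant, by its colour. Its raised clip looks to be the upper one at (315,165), and I'll check that in a crop and with depth.

```bash
python3 - <<'E'
import pickle,cv2,numpy as np
from h import world
g=pickle.load(open('top0.pkl','rb')); W=world(g); im=g['pixels']
s=pickle.load(open('side0.pkl','rb'))
a=cv2.resize(im[145:235,270:360],(500,500),interpolation=cv2.INTER_CUBIC)
b=cv2.resize(s['pixels'][175:250,255:345],(300,250),interpolation=cv2.INTER_CUBIC)
c=np.zeros((500,800,3),np.uint8); c[:,:500]=a; c[:250,500:]=b; cv2.imwrite('pics/crop.png',c)
hsv=cv2.cvtColor(im,cv2.COLOR_BGR2HSV)
reg=np.zeros(im.shape[:2],bool); reg[140:235,275:355]=1
up=reg&(W[...,2]>.06)
y=up&(hsv[...,1]>150)&(abs(W[...,2]-.08)<.006)
print('lid z',np.median(W[y][:,2]))
r=cv2.minAreaRect((W[up&(W[...,2]<.1)][:,:2]*1000).astype(np.float32));print('rect all',r)
r=cv2.minAreaRect((W[y][:,:2]*1000).astype(np.float32));print('rect lid',r)
for u,v in [(315,158),(315,162),(315,165),(315,170),(315,174),(300,187),(331,187),(315,209),(315,188),(305,165),(325,165)]: print(u,v,W[v,u].round(4))
hi=up&(W[...,2]>.095); print('high',hi.sum(),W[hi].mean(0),W[hi].min(0),W[hi].max(0))
E
```

```text
lid z 0.07868737973984863
rect all ((584.7302856445312, -153.5382537841797), (169.90638732910156, 295.95880126953125), 77.04786682128906)
rect lid ((540.0899658203125, -148.0900115966797), (224.9749755859375, 131.09866333007812), 0.6258578896522522)
315 158 [ 0.6442 -0.1479  0.116 ]
315 162 [ 0.6336 -0.148   0.1107]
315 165 [ 0.6262 -0.148   0.1042]
315 170 [ 0.6146 -0.148   0.0903]
315 174 [ 0.6067 -0.148   0.073 ]
300 187 [ 0.5629 -0.1037  0.0891]
331 187 [ 0.5627 -0.1954  0.091 ]
315 209 [ 0.4975 -0.1482  0.086 ]
315 188 [ 0.5621 -0.1481  0.0797]
305 165 [ 0.6322 -0.1179  0.0819]
325 165 [ 0.6318 -0.1779  0.0838]
high 223 [ 0.63229048 -0.14542849  0.10622092] [ 0.50767539 -0.26494197  0.09500306] [ 0.70320815 -0.08315558  0.11885853]
```

View pics/crop.png

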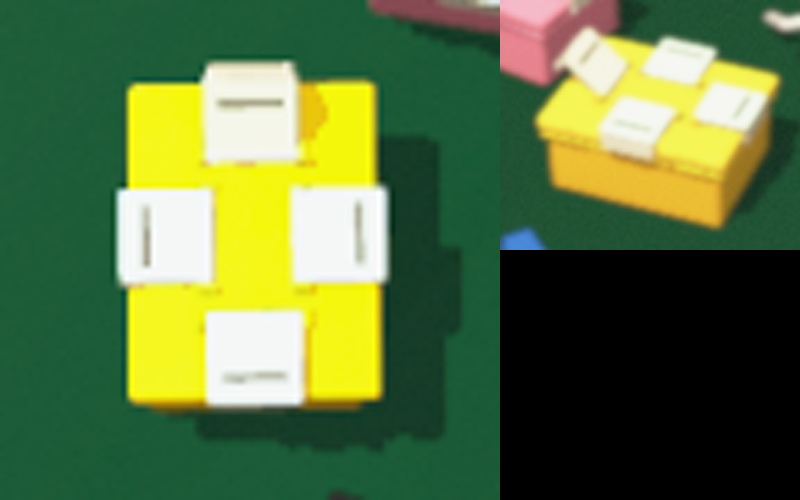

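The crop confirms it. The clip at the box's world +x end, at about (315,163), is raised, with depth showing about 0.116 m at its free end, and the other three are flush. The box centre is near (0.561, -0.149) with yaw about 0, which puts the press point near x 0.635.

send_rows:
  steps:
    - {"translation": [2,-1,0],"delta_rot": [0,0,0.04],"jaw": 0}
    - {"translation": [5.5,-2.8,0],"delta_rot": [0,0,0.08],"jaw": 0}
    - {"translation": [9,-4.6,0],"delta_rot": [0,0,0.12],"jaw": 0}
    - {"translation": [12.5,-6.4,0],"delta_rot": [0,0,0.16],"jaw": 0}
    - {"translation": [16,-8.2,0],"delta_rot": [0,0,0.2],"jaw": 0}
    - {"translation": [19.5,-10,0],"delta_rot": [0,0,0.24],"jaw": 0}
    - {"translation": [23,-11.7,0],"delta_rot": [0,0,0.28],"jaw": 0}
    - {"translation": [26,-13.2,0],"delta_rot": [0,0,0.322],"jaw": 0}

```text
time: 0.9
tool_pos: [0.4035, -0.3837, 0.2448]
tool_rot: [-0.0, 1.0, -0.001, -0.0]
contact_force: [0.7, -0.7, 0.6]
gripper_width: -0.001
grasp_force: 0.0
```

send_rows:
  steps:
    - {"translation": [3.2,-3.2,0.5],"delta_rot": [0,0,0],"jaw": 0}
    - {"translation": [6.6,-6.6,1.5],"delta_rot": [0,0,0],"jaw": 0}
    - {"translation": [10,-10.1,2.5],"delta_rot": [0,0,0],"jaw": 0}
    - {"translation": [13.4,-13.6,3.5],"delta_rot": [0,0,0],"jaw": 0}
    - {"translation": [16.8,-17.1,4.5],"delta_rot": [0,0,0],"jaw": 0}
    - {"translation": [20,-20.5,5.5],"delta_rot": [0,0,0],"jaw": 0}
    - {"translation": [22.2,-22.5,6.5],"delta_rot": [0,0,0],"jaw": 0}
    - {"translation": [23.2,-23.5,7],"delta_rot": [0,0,0],"jaw": 0}

```text
time: 1.7
tool_pos: [0.6353, -0.148, 0.1734]
tool_rot: [-0.001, 1.0, 0.001, -0.001]
contact_force: [-0.1, -0.3, 0.2]
gripper_width: 0.001
grasp_force: 0.0
```

```bash
python3 - <<'E'
from h import *
g=grab('side','side1'); im=g['pixels']
cv2.imwrite('pics/s1.png',cv2.resize(im[90:250,200:400],(750,600),interpolation=cv2.INTER_CUBIC))
s=state(); print(s['tool_pos'],s['contact_force'])
E
```

```text
[ 0.63543032 -0.14754378  0.17278959] [-0.65334768  1.04635536 -0.32465874]
```

View pics/s1.png

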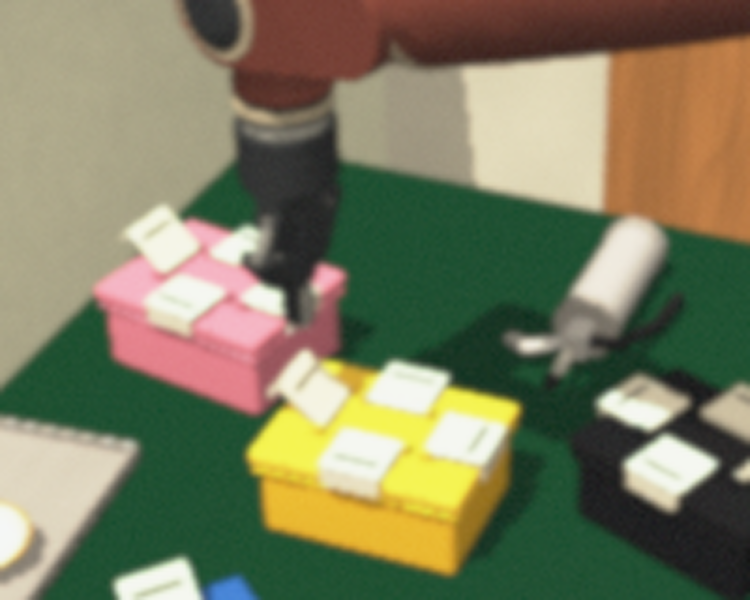

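The side view shows the fingertip at crop (297,328), directly above the raised clip at (310,385). The way down is clear.

send_rows:
  steps:
    - {"translation": [0,0,0.5],"delta_rot": [0,0,0],"jaw": 0}
    - {"translation": [0,0,1.0],"delta_rot": [0,0,0],"jaw": 0}
    - {"translation": [0,0,1.5],"delta_rot": [0,0,0],"jaw": 0}
    - {"translation": [0,0,2.0],"delta_rot": [0,0,0],"jaw": 0}
    - {"translation": [0,0,2.4],"delta_rot": [0,0,0],"jaw": 0}
    - {"translation": [0,0,2.7],"delta_rot": [0,0,0],"jaw": 0}
    - {"translation": [0,0,3.0],"delta_rot": [0,0,0],"jaw": 0}
    - {"translation": [0,0,3.2],"delta_rot": [0,0,0],"jaw": 0}

```text
time: 2.55
tool_pos: [0.6346, -0.1505, 0.1431]
tool_rot: [-0.0, 1.0, -0.0, -0.0]
contact_force: [-0.6, -0.6, 0.5]
gripper_width: 0.005
grasp_force: 0.0
```

send_rows:
  steps:
    - {"translation": [0,0,0.2],"delta_rot": [0,0,0],"jaw": 0}
    - {"translation": [0,0,0.4],"delta_rot": [0,0,0],"jaw": 0}
    - {"translation": [0,0,0.6],"delta_rot": [0,0,0],"jaw": 0}
    - {"translation": [0,0,0.8],"delta_rot": [0,0,0],"jaw": 0}
    - {"translation": [0,0,1.0],"delta_rot": [0,0,0],"jaw": 0}
    - {"translation": [0,0,1.2],"delta_rot": [0,0,0],"jaw": 0}
    - {"translation": [0,0,1.4],"delta_rot": [0,0,0],"jaw": 0}
    - {"translation": [0,0,1.4],"delta_rot": [0,0,0],"jaw": 0}

```text
time: 3.35
tool_pos: [0.6346, -0.1505, 0.1292]
tool_rot: [-0.0, 1.0, -0.0, -0.0]
contact_force: [-1.3, 0.7, 0.6]
gripper_width: 0.003
grasp_force: 0.4
```

send_rows:
  steps:
    - {"translation": [0,0,0.1],"delta_rot": [0,0,0],"jaw": 0}
    - {"translation": [0,0,0.2],"delta_rot": [0,0,0],"jaw": 0}
    - {"translation": [0,0,0.3],"delta_rot": [0,0,0],"jaw": 0}
    - {"translation": [0,0,0.4],"delta_rot": [0,0,0],"jaw": 0}
    - {"translation": [0,0,0.5],"delta_rot": [0,0,0],"jaw": 0}
    - {"translation": [0,0,0.6],"delta_rot": [0,0,0],"jaw": 0}
    - {"translation": [0,0,0.7],"delta_rot": [0,0,0],"jaw": 0}
    - {"translation": [0,0,0.7],"delta_rot": [0,0,0],"jaw": 0}

```text
time: 4.15
tool_pos: [0.6348, -0.1506, 0.1225]
tool_rot: [0.0, 1.0, -0.0, 0.0]
contact_force: [1.1, -0.3, 4.5]
gripper_width: -0.001
grasp_force: 1.7
```

Contact now, at about 4.5 N. I'll keep going slowly.

send_rows:
  steps:
    - {"translation": [0,0,0.1],"delta_rot": [0,0,0],"jaw": 0}
    - {"translation": [0,0,0.2],"delta_rot": [0,0,0],"jaw": 0}
    - {"translation": [0,0,0.3],"delta_rot": [0,0,0],"jaw": 0}
    - {"translation": [0,0,0.4],"delta_rot": [0,0,0],"jaw": 0}
    - {"translation": [0,0,0.5],"delta_rot": [0,0,0],"jaw": 0}
    - {"translation": [0,0,0.6],"delta_rot": [0,0,0],"jaw": 0}
    - {"translation": [0,0,0.6],"delta_rot": [0,0,0],"jaw": 0}
    - {"translation": [0,0,0.6],"delta_rot": [0,0,0],"jaw": 0}

```text
time: 4.95
tool_pos: [0.6337, -0.1502, 0.115]
tool_rot: [-0.0, 1.0, -0.0, -0.001]
contact_force: [-1.0, 0.1, -0.4]
gripper_width: -0.001
grasp_force: 0.1
```

The force dropped to zero, so it may have snapped. I'll look before pressing further.

```bash
python3 - <<'E'
from h import *
g=grab('side','side2'); im=g['pixels']
cv2.imwrite('pics/s2.png',cv2.resize(im[160:250,240:360],(800,600),interpolation=cv2.INTER_CUBIC))
E
```

```text
(no output)
```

View pics/s2.png

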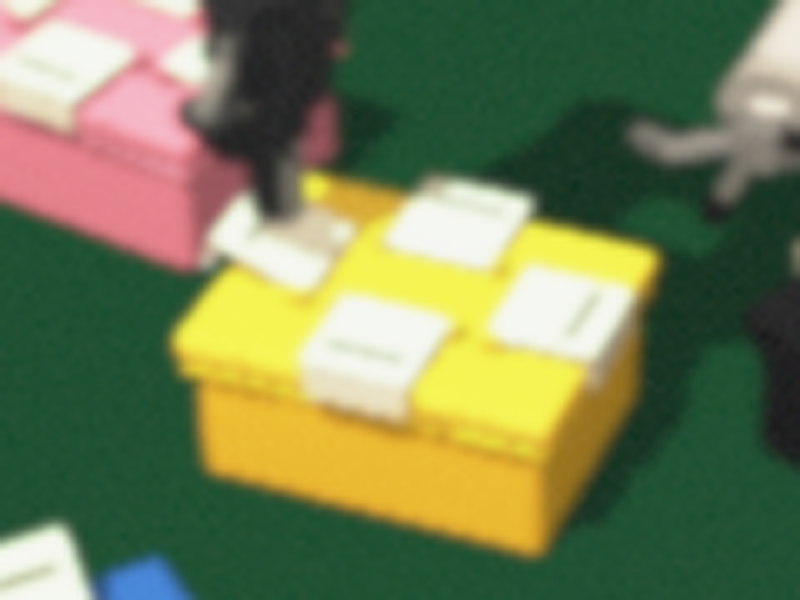

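The finger at (280,205) is on the clip. Its free end at (215,240) still seems somewhat raised, so it may be near the balance point. I'll go a few mm further.

send_rows:
  steps:
    - {"translation": [0,0,0.1],"delta_rot": [0,0,0],"jaw": 0}
    - {"translation": [0,0,0.2],"delta_rot": [0,0,0],"jaw": 0}
    - {"translation": [0,0,0.3],"delta_rot": [0,0,0],"jaw": 0}
    - {"translation": [0,0,0.4],"delta_rot": [0,0,0],"jaw": 0}
    - {"translation": [0,0,0.5],"delta_rot": [0,0,0],"jaw": 0}
    - {"translation": [0,0,0.6],"delta_rot": [0,0,0],"jaw": 0}
    - {"translation": [0,0,0.6],"delta_rot": [0,0,0],"jaw": 0}
    - {"translation": [0,0,0.6],"delta_rot": [0,0,0],"jaw": 0}

```text
time: 5.8
tool_pos: [0.6346, -0.1505, 0.1103]
tool_rot: [-0.0, 1.0, -0.0, -0.0]
contact_force: [-0.1, -0.6, -0.0]
gripper_width: -0.0
grasp_force: 0.0
```

There's no force with the tip 8 mm above home, which fits a snapped clip. I'll lift clear and check.

send_rows:
  steps:
    - {"translation": [0,0,-1],"delta_rot": [0,0,0],"jaw": 0}
    - {"translation": [0,0,-3],"delta_rot": [0,0,0],"jaw": 0}
    - {"translation": [0,0,-5],"delta_rot": [0,0,0],"jaw": 0}
    - {"translation": [0,0,-7],"delta_rot": [0,0,0],"jaw": 0}
    - {"translation": [0,0,-9],"delta_rot": [0,0,0],"jaw": 0}
    - {"translation": [0,0,-10.5],"delta_rot": [0,0,0],"jaw": 0}
    - {"translation": [0,0,-12],"delta_rot": [0,0,0],"jaw": 0}
    - {"translation": [0,0,-12],"delta_rot": [0,0,0],"jaw": 0}

```text
time: 6.6
tool_pos: [0.6359, -0.1509, 0.2337]
tool_rot: [0.001, 1.0, -0.0, 0.002]
contact_force: [0.1, -0.3, -0.0]
gripper_width: 0.001
grasp_force: 0.0
```

```bash
python3 - <<'E'
from h import *
g=grab('side','side3'); im=g['pixels']
cv2.imwrite('pics/s3.png',cv2.resize(im[160:250,240:360],(800,600),interpolation=cv2.INTER_CUBIC))
W=world(g); m=(abs(W[...,0]-.645)<.02)&(abs(W[...,1]+.149)<.022)&(W[...,2]>.06)&(W[...,2]<.14)
print(m.sum(),np.percentile(W[m][:,2],[5,25,50,75,95,100])); s=state(); print(s['tool_pos'],s['contact_force'])
E
```

```text
86 [0.084546   0.08675873 0.08804988 0.08906252 0.0910801  0.09193102]
[ 0.63519217 -0.1507315   0.23181057] [-0.17277745 -1.17085797 -0.18237351]
```

View pics/s3.png

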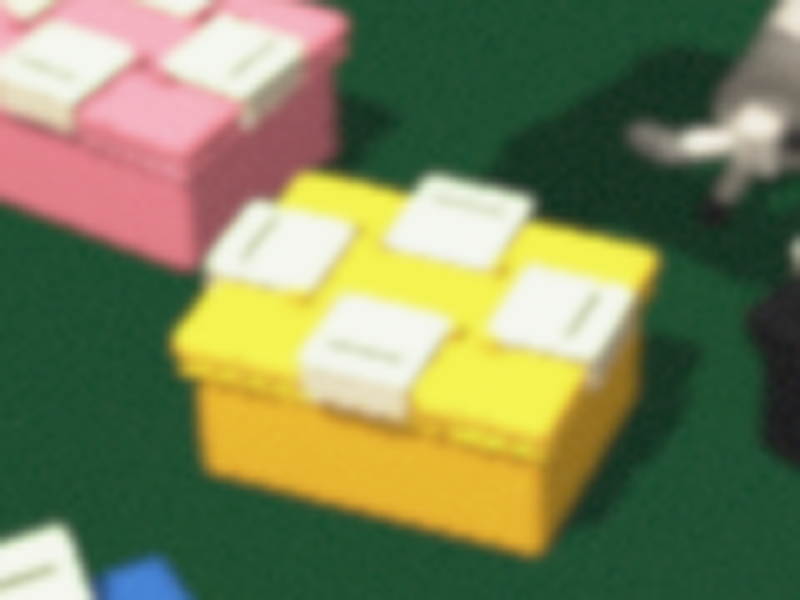

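The clip at (280,245) now lies flush, with a median height of 88 mm against 88.5 mm when home. The box hasn't moved and the hand is clear.

```bash
python3 -c "
from plant import *
print(job_done())"
```

```text
the job is handed in; nothing more can be done
None
```

The yellow box's clip is snapped home: its top measured about 88 mm, against 88.5 mm when flush. The highest force reading was about 4.5 N, though force was only read at the end of each move. The box did not visibly move, the blue box was not approached, and I handed the job in with the hand clear; no verdict came back.

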